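# Draw the pattern out from under the stack

## Robot

A 7-joint arm with a two-finger parallel gripper is mounted at the origin on the work surface. World frame = base frame: x ahead of the robot, y to its left, z up, the work surface at z = 0. Lengths are in m, angles in degrees, forces in N, time in s.
With the tool pointing down it reaches from about 0.425 to 0.875 m from the base axis. Payload 4.7 kg.
Tool frame: the origin (TCP) lies between the finger pads; the fingertips stand env.finger_overhang ahead of it and the grasp point (between the pads) lies 5 mm behind it (env.finger_overhang is the distance from the TCP to the fingertips, in m); z points along the fingers, y is the line along which they close (so a half turn about z gives the same grasp; the last joint's range is limited). The gripper opens to 87 mm and grips with 3 to 60 N. Pads are 19 mm wide; open, the fingers measure 117 mm over their backs; the gripper's body (75 mm by 190 mm) begins 51 mm behind the grasp point.
Start: joints at [-73.677, 18.392, -4.016, 83.108, 1.295, 78.541, -3.26], TCP at [0.174, 0.626, 0.237] pointing down, gripper open.
Joint ranges: [-163.93, 163.93], [-17.29, 119.83], [-79.2, 71.16], [3.27, 140.29], [-89.18, 269.18], [5.43, 117.66], [-154.24, 154.24]. Speed limits (degrees/s): [147.25, 147.25, 180, 180, 180, 180, 180].

## Interface

Orientations are given as [roll, pitch, yaw] about the fixed x, y, z axes, in that order (R = Rz(yaw) Ry(pitch) Rx(roll)).
In Python, from cell import telemetry, eyes, env, models gives the robot as it stands. The module is installed in compiled form; this text tells all that it offers.
- The arm moves only by the tool drive_tool, never from a script. Its arguments are lists of equal length, an entry for each row: "angular": the turn, a rotation vector about the tool's x, y, z in rad, a list of three; "delta_pos": the shift along the tool's x, y, z in cm, a list of three; "gripper": the finger opening in cm, from 0 to 8.7. A call has 1 to 20 rows; each row shifts and turns the commanded pose from where the row before left it, along the tool's axes as they then stand; what a row does not reach is not made up. A row lasts 1/10 s, in which the tool goes at most 50 mm and 8.59 degrees, less where a joint would pass 70% of its speed; a pose out of reach is approached as far as the arm can. A call with a gripper value outside its range is refused whole. The fingers move at their own pace and stop on an object; "squeeze" is the grip in N (left out, the last holds). Time passes only in rows, so rows that do not move let the fingers close. It gives the time, the measured TCP pose, the force, the opening and the grip force at its end, in the units of the state.
- telemetry.get_obs(): the state, without advancing time (a new reading comes with each control period).
- eyes.read_camera(name): name is "scene" or "top" or "wrist"; returns a dict with "pixels" (480x640x3 uint8, red, green, blue), "mtx" (3x3 intrinsics, pixels), "origin" and "orientation" of the camera in the world. Camera axes: x right, y down, z forward; pixel columns grow to the right and rows downward; lengths in m; the calibration is good to about 2 mm. A picture is of the moment at which its call begins. There is no depth.
- env.sign_off(): hands the job in; it is judged then, once.
Trained networks look in a picture, given as the dict that the camera call returned (one of the last four; its "shot" number tells which), for a name from the list of things; names that differ only in an ending like _2 or _b are one class to them, and where a whole thing is asked for, a point or a joint stands for the part that bears it (a point fixed in the world has none). Each returns a list of dicts, best first, with "p" (0 to 1); they miss things now and then, are a little off and sometimes report something else, mostly with a low value. They report only what shows in the picture. A call takes as long as a camera call.
- models.search_frame(picture, target): "centre" ([column, row] in pixels, amid what is visible of it).
- models.cut_out(picture, target): "pixels" (480x640 bool, what is visible of it) and "centre" ([column, row] in pixels, amid what is visible of it).
The state is a dict: "time_s": time; "qpos": joint angles; "joint_velocities": joint speeds; "effort": joint torques, N m; "tool_pos": TCP position; "tool_rot": TCP orientation; "force": force on the tool from outside, world axes, zero at the start; "wrist_torque": the same for the moment, N m; "grip_width": finger opening in m; "grasp_force": force on a finger pad.
Only numpy, scipy, OpenCV 4.12 (cv2) and the standard library are available. Lean on these libraries where they do the work, as an engineer would, in place of code of your own. Each camera call takes 0.05 s, during which the arm holds its last target. There are 200 camera calls.

## Task

Take the plywood pattern by its red handle and draw it along the bench, out through the blue gate, from under the three wooden blocks, leaving the blocks standing one on another behind the gate, now down on the bench, close to where they were. The gate's opening is a close fit for the wide end of the pattern and is not exactly where it is thought to be, so feel your way and never let the pattern press on it with more than 8 newtons. Then lay the pattern flat in the grey tray; do not touch the blocks, and leave the bottle, jar and tin alone.

Things in the scene. Friction and masses are not known exactly. Their poses are not given: they have to be found in the camera images.
- gate: Fixed gate on the bench. Origin on the bench, mid-way between its two dark steel feet (50 mm in x, 30 in y, up to 46 mm high) at y = +96 and -96 mm. Its x axis points from the gate to the stack, so the pattern is drawn along -x; z up. The beam of its blue frame holds the stack back as the pattern is drawn.
- tunnel (a point): Nominal middle of the tunnel, on the gate 6 mm above its origin, same axes. The blue frame (x = -15 to 15 mm, 44 mm high, 101 mm wide) has a tunnel 73 mm wide and 12 mm high for the pattern. The frame is clamped on its rail, so the true tunnel lies off this point along y by up to 19 mm: side and amount are not measured, find it by feel or by eye.
- handle (a point): Centre of the pattern's red handle, an upright block 26 x 26 mm, 36 mm tall, fixed on top of the 6 mm thick pattern, centre 24 mm over the pattern's underside (over the bench at the start). The pattern (0.09 kg) lies along its x axis, at the start within 1 degree of the gate's x; the handle then stands at x = -67 to -73 mm in the gate's frame.
- pattern_rear (a point): Middle of the pattern's rear end edge, half-way up its 6 mm, 178 mm from the handle along x; axes as for the handle. Front end 198 mm from the rear end. Width 30 mm from the front end to 86 mm short of the rear, widening evenly to 70 mm at 26 mm short of the rear, then 70 mm. Clear of the gate when this is beyond x = -15 mm in the gate's frame.
- low_center (a point): Centre of the lowest of three loose beech blocks, each 80 mm (x) by 64 mm (y) by 32 mm tall, about 0.1 to 0.2 kg, stacked squarely on the rear of the pattern, 2 to 12 mm behind the gate. It stands 22 mm over the bench at the start and 16 mm once the pattern is out.
- mid_center (a point): Centre of the middle block, same size.
- top_center (a point): Centre of the top block, same size; the top of the stack is 102 mm over the bench at the start.
- tray: Fixed grey open tray, 250 mm (x) by 140 mm (y) outside, 12 mm high, walls and floor 5 mm thick. Origin on the bench under its centre; x along its length.
- glue: Yellow glue bottle, 56 mm across, 130 mm tall; origin at the centre of its underside. Leave alone.
- tacks: Amber jar of tacks, 64 mm across, 70 mm tall; origin at the centre of its underside. Leave alone.
- tin: Green tin, 70 mm across, 90 mm tall; origin at the centre of its underside. Leave alone.

How it is judged (in metres and radians):
On the way:
1. the pattern is drawn clear of the gate along the bench, the stack standing on the bench behind the gate (x of pattern_rear in the frame of gate below -0.015 m and height (world z) of low_center between 0.013 and 0.0185 m and angle between each of low_center, mid_center, top_center's own z axis and vertical below 0.06 rad and horizontal distance between low_center and mid_center below 0.02 m and horizontal distance between mid_center and top_center below 0.02 m and height (world z) of mid_center above 0.044 m and height (world z) of top_center above 0.075 m and x of low_center in the frame of gate above 0.04 m and distance of low_center from where it was at the start of the episode below 0.05 m), for 0.1 s.
At the end, for the whole second after the job is handed in: Pattern flat (3 deg) and at rest on the tray floor, both ends inside its walls. All blocks upright (3.5 deg), at rest: the lowest on the bench behind the gate, within 50 mm of its start, each other within 20 mm of straight above the one below (height (world z) of low_center between 0.013 and 0.0185 m and angle between each of low_center, mid_center, top_center's own z axis and vertical below 0.06 rad and horizontal distance between low_center and mid_center below 0.02 m and horizontal distance between mid_center and top_center below 0.02 m and height (world z) of mid_center above 0.044 m and height (world z) of top_center above 0.075 m and x of low_center in the frame of gate above 0.04 m and distance of low_center from where it was at the start of the episode below 0.05 m and x of handle in the frame of tray between -0.12 and 0.12 m and y of handle in the frame of tray between -0.065 and 0.065 m and x of pattern_rear in the frame of tray between -0.121 and 0.121 m and y of pattern_rear in the frame of tray between -0.066 and 0.066 m and angle between handle's own z axis and vertical below 0.05 rad and height (world z) of pattern_rear below 0.012 m and linear speed of each of pattern, block_low, block_mid, block_top below 0.02 m/s); the robot touches nothing.
It fails at once if the pattern presses on the gate with more than 8 N (contact force between pattern and gate above 8 N).
It fails at once if a block is tipped over or lifted (angle between any of low_center, mid_center, top_center's own z axis and vertical above 0.4 rad or height (world z) of low_center above 0.035 m).
It fails at once if the robot touches a block (contact force between any of the arm, the fingers and block_low above 0.5 N or contact force between any of the arm, the fingers and block_mid above 0.5 N or contact force between any of the arm, the fingers and block_top above 0.5 N).
It fails at once if the bottle, jar or tin is moved more than 20 mm (distance of any of glue, tacks, tin from where it was at the start of the episode above 0.02 m).
It also fails if it takes over 66 s, if anything falls off the work surface, if the arm or the gripper's body presses on something with over 40 N, if the wrist force passes 120 N, or if a joint passes its speed limit or range.

## Working session

There is one attempt and no reset: what is moved stays moved. The work goes in short steps, Python scripts to look and compute and a tool call to move; the robot and the scene stay as the last step left them, time stands still between calls to the robot, and variables do not carry over. Pictures are saved under pics/ and viewed, at most 11 in all, crops included, and the job is handed in when it is done.

Besides the shell and the picture viewer there is one more tool, called in YAML: its name, and indented under it one key for each argument. drive_tool: Moves the arm, as the interface text tells. Its arguments: {"type":"object","properties":{"angular":{"type":"array","items":{"type":"array","items":{"type":"number"}}},"delta_pos":{"type":"array","items":{"type":"array","items":{"type":"number"}}},"gripper":{"type":"array","items":{"type":"number"}},"squeeze":{"type":"number"}},"required":["angular","delta_pos","gripper"]}

```bash
mkdir -p pics
cat > h.py <<'E'
import numpy as np, cv2
from cell import telemetry, eyes, env, models
from scipy.spatial.transform import Rotation as R
def rot(o):
    o=np.array(o,float)
    if o.shape==(3,3): return o
    if o.size==4: return R.from_quat(o).as_matrix()
    return R.from_euler('xyz',o,degrees=True).as_matrix()
def unproj(c,px,z):
    d=rot(c['orientation'])@np.linalg.inv(c['mtx'])@np.array([px[0],px[1],1.]); o=np.array(c['origin'])
    return o+d*(z-o[2])/d[2]
def proj(c,p):
    q=np.array(c['mtx'])@rot(c['orientation']).T@(np.array(p)-np.array(c['origin'])); return q[:2]/q[2]
def save(c,n,crop=None,s=1):
    im=c['pixels'][:,:,::-1]
    if crop: im=im[crop[1]:crop[3],crop[0]:crop[2]]
    cv2.imwrite('pics/'+n,cv2.resize(np.ascontiguousarray(im),None,fx=s,fy=s,interpolation=cv2.INTER_CUBIC))
E
python3 - <<'E'
from h import *
print(telemetry.get_obs(), env.finger_overhang)
for n in ['top','scene']:
    c=eyes.read_camera(n); save(c,n+'0.png'); print(n,c['origin'],c['orientation'],c['mtx'])
    for t,z in [('gate',.03),('handle',.042),('top_center',.102),('tray',.006),('glue',.13),('tacks',.07),('tin',.09)]:
        for r in models.search_frame(c,t)[:2]: print(t,np.round(r['p'],2),np.round(r['centre'],1),np.round(unproj(c,r['centre'],z),4))
E
```

```text
{'time_s': 0.0, 'qpos': array([-73.67590428,  18.43844316,  -4.0144289 ,  83.17449475,
         1.29443379,  78.53930962,  -3.26173914]), 'joint_velocities': array([-0.01014653, -0.02221851,  0.03866029,  0.03026892,  0.02175309,
       -0.01767729, -0.05919676]), 'effort': array([-2.83140635e-04, -4.91278768e+01, -4.03975379e-01, -3.12532032e+01,
       -6.38216198e-02,  4.38560452e-02,  1.75396112e-04]), 'tool_pos': array([0.17380004, 0.62579871, 0.23547187]), 'tool_rot': array([-1.79892957e+02,  5.46480854e-03,  1.64482751e+02]), 'force': array([ 0.47591395,  0.16623063, -0.13612552]), 'wrist_torque': array([0.01962616, 0.02170042, 0.02773555]), 'grasp_force': 0.0, 'grip_width': 0.08705458441955356} 0.014
top [0.47956994 0.02702185 1.1324466 ] [-172.8307369     0.73031643  -90.71907219] [[612.8182926    0.         316.70216064]
 [  0.         612.8182926  230.13930765]
 [  0.           0.           1.        ]]
handle 0.61 [244.1 293.2] [0.506  0.1694 0.042 ]
top_center 0.61 [440.9 166.3] [ 0.7165 -0.1756  0.102 ]
top_center 0.55 [176.5 285.7] [0.5186 0.2753 0.102 ]
tray 0.91 [475.9 262.3] [ 0.5578 -0.2517  0.006 ]
glue 0.57 [264.9 169.1] [0.7099 0.1235 0.13  ]
glue 0.16 [358.8 165.1] [ 0.7143 -0.0334  0.13  ]
tacks 0.58 [357.6 165.8] [ 0.7271 -0.0349  0.07  ]
tin 0.72 [439.8 167.6] [ 0.717 -0.176  0.09 ]
scene [1.2802672  0.30955526 0.78794715] [-133.4436414     0.65611157  112.5678239 ] [[462.60106059   0.         322.56307272]
 [  0.         462.60106059 233.80782039]
 [  0.           0.           1.        ]]
handle 0.57 [399.4 248.7] [0.5367 0.1795 0.042 ]
handle 0.31 [441.7 268.6] [0.5612 0.2807 0.042 ]
top_center 0.69 [446.2 243.9] [0.5462 0.277  0.102 ]
tray 0.72 [229.7 218.6] [ 0.5575 -0.2575  0.006 ]
glue 0.65 [349.3 298.7] [0.7805 0.1458 0.13  ]
glue 0.59 [411.6 267.6] [0.665  0.2303 0.13  ]
tacks 0.92 [270.4 285.2] [ 0.7624 -0.0289  0.07  ]
tin 0.79 [213.3 264.3] [ 0.7709 -0.1544  0.09  ]
```

View pics/top0.png

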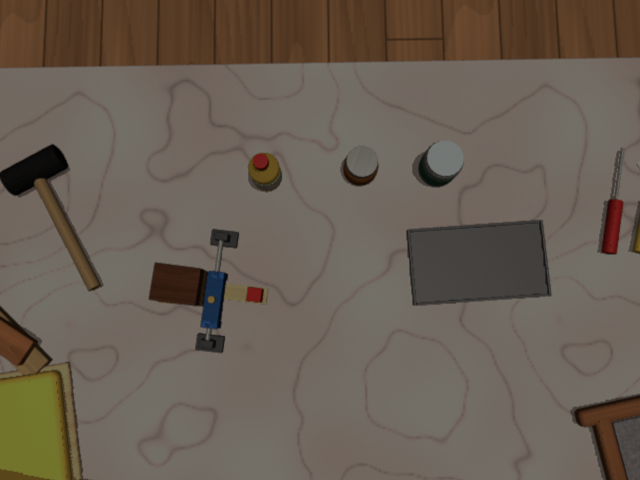

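View pics/scene0.png

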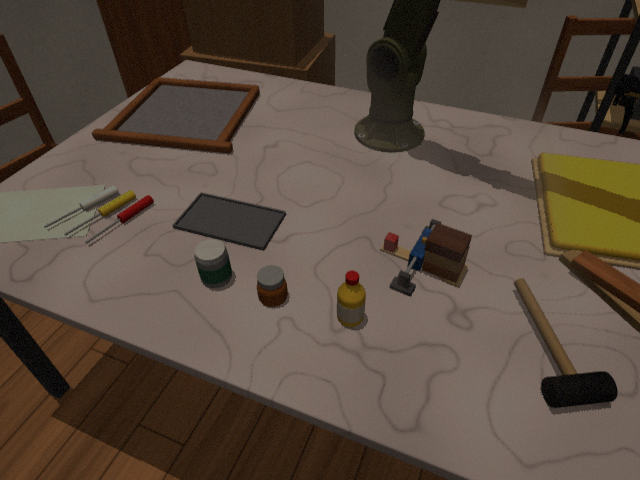

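The top view shows the gate feet at about (224,239) and (210,343), with the blue frame at (213,300). The red handle is at (256,295), the stack at (177,284) and the tray at (478,263). The three containers stand at rows ~165, away from the path. The network's "tin" and "stack" matches need care. Next I'll go near the handle for a wrist view.

Run:
```python
from h import *
c=eyes.read_camera('top'); 
for n,p,z in [('f1',(224,238),.04),('f2',(210,343),.04),('frame',(213.5,300),.044),('handle',(256,295),.042),('stack',(177,284),.102)]: print(n,unproj(c,p,z))
hsv=cv2.cvtColor(c['pixels'],cv2.COLOR_RGB2HSV)
def comp(m,reg,z,name):
    k=np.zeros(m.shape,bool);k[reg[1]:reg[3],reg[0]:reg[2]]=1; m=(m&k).astype(np.uint8)
    r=cv2.minAreaRect(np.argwhere(m)[:,::-1].astype(np.float32)); b=cv2.boxPoints(r)
    print(name,m.sum(),np.round(r[0],1),np.round([unproj(c,q,z)[:2] for q in b],4).tolist(),np.round(unproj(c,r[0],z),4))
H,S,V=hsv[...,0],hsv[...,1],hsv[...,2]
comp((S>150)&(H>95)&(H<125)&(V>40),(190,260,240,340),.044,'blue')
comp((S>150)&((H<5)|(H>174)),(235,280,280,310),.042,'red')
t=models.cut_out(c,'tray')[0]; comp(t['pixels'],(390,200,570,320),.012,'tray')
w=eyes.read_camera('wrist'); o=telemetry.get_obs(); T=rot(o['tool_rot'])
print('wristcam in tool',T.T@(np.array(w['origin'])-o['tool_pos']),'\n',T.T@rot(w['orientation']),w['mtx'][0][0])
save(c,'topc.png',(130,220,290,360),4.5)
```

```text
f1 [0.60527685 0.20602457 0.04      ]
f2 [0.41962951 0.22952864 0.04      ]
frame [0.49470853 0.2232743  0.044     ]
handle [0.50258418 0.14822925 0.042     ]
stack [0.52141592 0.27453962 0.102     ]
blue 822 [212.2 299.2] [[0.4499, 0.2461], [0.547, 0.234], [0.5427, 0.2047], [0.4457, 0.2172]] [0.4961 0.2255 0.044 ]
red 199 [254.3 294.1] [[0.4942, 0.1655], [0.5178, 0.1626], [0.5143, 0.137], [0.4907, 0.14]] [0.5042 0.1512 0.042 ]
tray 10623 [478.1 262.4] [[0.6221, -0.124], [0.6352, -0.3815], [0.4934, -0.3822], [0.4803, -0.1288]] [ 0.5572 -0.2542  0.012 ]
wristcam in tool [ 0.08318989 -0.00055226 -0.14796789] 
 [[ 1.18374511e-03 -9.52663484e-01 -3.04024480e-01]
 [ 9.99999247e-01  1.22583454e-03  5.24181701e-05]
 [ 3.22746834e-04 -3.04024313e-01  9.52664218e-01]] 338.79116767304293
```

View pics/topc.png

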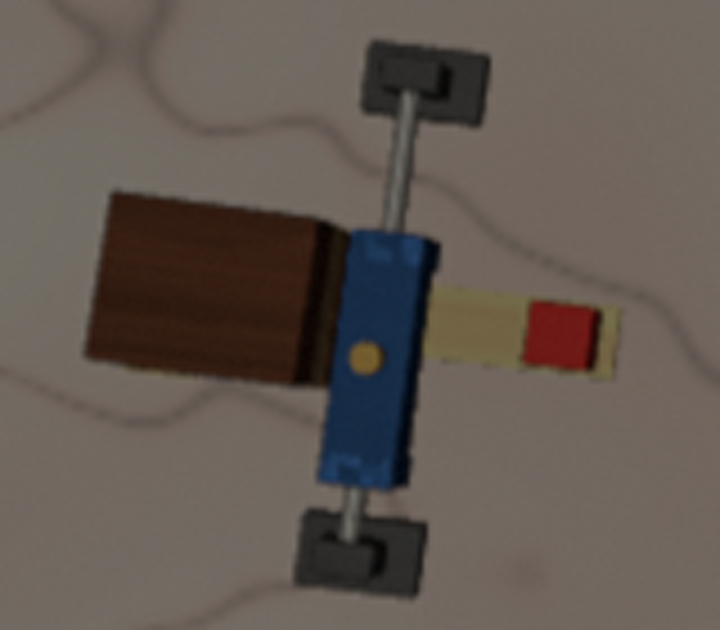

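The crop shows the blue frame clamped toward the lower foot, which is gate +y. The pattern is about 17 mm off the tunnel axis, so it needs moving toward world -x. I'll move above the handle for a closer look.

drive_tool:
  angular:
    - [0,0,0]
    - [0,0,0]
    - [0,0,0]
    - [0,0,0]
    - [0,0,0]
    - [0,0,0]
    - [0,0,0]
    - [0,0,0]
    - [0,0,0]
    - [0,0,0]
    - [0,0,0]
    - [0,0,0]
    - [0,0,0]
    - [0,0,0]
    - [0,0,0]
    - [0,0,0]
  delta_pos:
    - [-2.78,-2.3,0.2]
    - [-2.78,-2.3,0.2]
    - [-2.78,-2.3,0.2]
    - [-2.78,-2.3,0.2]
    - [-2.78,-2.3,0.2]
    - [-2.78,-2.3,0.2]
    - [-2.78,-2.3,0.2]
    - [-2.78,-2.3,0.2]
    - [-2.78,-2.3,0.2]
    - [-2.78,-2.3,0.2]
    - [-2.78,-2.3,0.2]
    - [-2.78,-2.3,0.2]
    - [-2.78,-2.3,0.2]
    - [-2.78,-2.3,0.2]
    - [-2.78,-2.3,0.2]
    - [-2.78,-2.3,0.2]
  gripper: [5,5,5,5,5,5,5,5,5,5,5,5,5,5,5,5]

```text
time_s: 2.55
tool_pos: [0.5048, 0.1515, 0.2048]
tool_rot: [180.0, 0.0, 164.5]
force: [0.7, 0.4, 0.5]
grip_width: 0.05
grasp_force: 0.0
```

drive_tool:
  angular:
    - [0,0,0.143]
    - [0,0,0.143]
    - [0,0,0.143]
    - [0,0,0.143]
    - [0,0,0.143]
    - [0,0,0.143]
    - [0,0,0.143]
    - [0,0,0.143]
    - [0,0,0.143]
    - [0,0,0.143]
    - [0,0,0]
    - [0,0,0]
  delta_pos:
    - [0,0,0]
    - [0,0,0]
    - [0,0,0]
    - [0,0,0]
    - [0,0,0]
    - [0,0,0]
    - [0,0,0]
    - [0,0,0]
    - [0,0,0]
    - [0,0,0]
    - [0,0,0]
    - [0,0,0]
  gripper: [5,5,5,5,5,5,5,5,5,5,5,5]

```text
time_s: 3.75
tool_pos: [0.5041, 0.1528, 0.2047]
tool_rot: [180.0, -0.0, 82.7]
force: [-0.3, -0.7, -0.0]
grip_width: 0.0497
grasp_force: 0.0
```

Run:
```python
from h import *
w=eyes.read_camera('wrist'); save(w,'w1.png'); np.save('w1.npy',w,allow_pickle=True)
print(telemetry.get_obs()['tool_pos'],telemetry.get_obs()['tool_rot'])
for p in [(.504,.151,.042),(.496,.2255,.044),(.605,.206,.04),(.42,.2295,.04)]: print(proj(w,p))
```

```text
[0.50404725 0.15280124 0.20466186] [ 1.79992041e+02 -1.12576898e-02  8.27238060e+01]
[318.19624403 223.72866931]
[298.50855362 144.24304643]
[422.37287545 150.68205373]
[214.05680088 150.47062865]
```

View pics/w1.png

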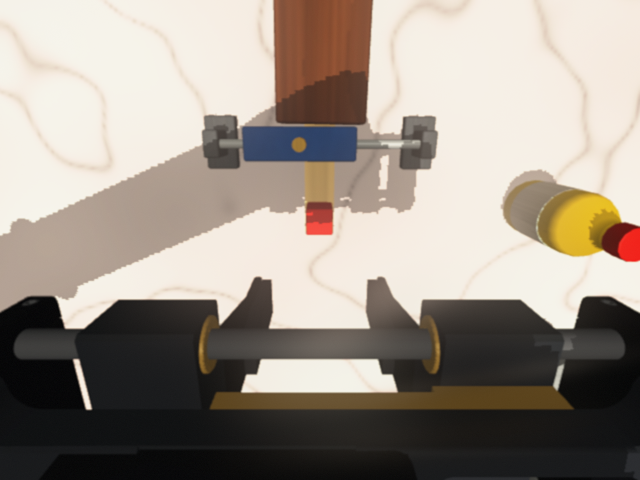

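The wrist view shows the blue frame at columns 243–356, rows 126–161. The handle is at (319,219), the feet at (221,142) and (419,142), and the stack sits squarely behind. I'll compute the offset from this.

Run:
```python
from h import *
w=np.load('w1.npy',allow_pickle=True).item(); im=w['pixels']; hsv=cv2.cvtColor(im,cv2.COLOR_RGB2HSV); H,S,V=[hsv[...,i].astype(int) for i in range(3)]
a=np.radians(82.7); X=np.array([np.cos(a),np.sin(a)]); Y=np.array([-X[1],X[0]])
def g(px,z): 
    p=unproj(w,px,z)[:2]; return np.round([p@X*1e3,p@Y*1e3],1)
def edge(m,rows,z):
    for r in rows:
        c=np.where(m[r])[0]; 
        if len(c): print(r,c.min(),c.max()+1,im[r,(c.min()+c.max())//2],g((c.min()-.5,r),z),g((c.max()+.5,r),z))
blue=(S>110)&(H>95)&(H<125); blue[:,:200]=0; blue[:,400:]=0; blue[180:]=0
red=(S>120)&((H<8)|(H>172)); red[:,:290]=0; red[:,350:]=0; red[:190]=0;red[250:]=0
print('blue');edge(blue,range(124,166,4),.044)
print('red');edge(red,range(202,238,3),.042)
pat=(H>12)&(H<32)&(S>60); pat[:,:280]=0; pat[:,350:]=0
print('pat');edge(pat,range(166,202,6),.006)
br=(H<14)&(S>110); br[:,:260]=0; br[:,385:]=0; 
print('stack top');edge(br,range(2,120,20),.102)
t=telemetry.get_obs()['tool_pos'][:2]; print('tool',t@X*1e3,t@Y*1e3)
```

```text
blue
128 265 355 [ 47  66 100] [ 300.2 -434.1] [ 300.4 -512.1]
132 258 356 [ 47  67 103] [ 296.9 -427.8] [ 297.1 -513.1]
136 256 356 [ 48  68 103] [ 293.6 -425.9] [ 293.7 -513.2]
140 254 356 [125  97  60] [ 290.2 -424. ] [ 290.4 -513.3]
144 246 355 [156 117  54] [ 286.8 -416.8] [ 287.  -512.5]
148 246 355 [155 117  54] [ 283.4 -416.5] [ 283.6 -512.6]
152 245 355 [96 86 88] [ 280.  -415.4] [ 280.2 -512.8]
156 245 355 [ 50  68 102] [ 276.5 -415.2] [ 276.7 -512.9]
red
205 307 331 [116  57  50] [ 231.9 -469.8] [ 232.  -492.2]
208 307 332 [122  58  52] [ 229.  -469.8] [ 229.1 -493.2]
211 306 333 [169  63  56] [ 226.2 -468.8] [ 226.2 -494.1]
214 306 333 [169  64  56] [ 223.3 -468.8] [ 223.3 -494.2]
217 306 333 [169  65  56] [ 220.4 -468.7] [ 220.4 -494.2]
220 306 332 [169  67  59] [ 217.5 -468.7] [ 217.5 -493.3]
223 306 333 [200  71  62] [ 214.5 -468.7] [ 214.6 -494.3]
226 306 333 [245  79  67] [ 211.6 -468.6] [ 211.6 -494.3]
229 307 333 [245  80  68] [ 208.6 -469.6] [ 208.6 -494.4]
232 306 333 [245  79  68] [ 205.6 -468.6] [ 205.6 -494.4]
pat
166 304 335 [175 142  92] [ 264.1 -465.8] [ 264.2 -497. ]
172 304 335 [176 142  92] [ 258.1 -465.8] [ 258.2 -497.1]
178 304 335 [176 144  94] [ 252.1 -465.7] [ 252.2 -497.2]
184 304 335 [176 144  94] [ 246.  -465.6] [ 246.1 -497.3]
190 304 335 [177 143  95] [ 239.8 -465.5] [ 239.9 -497.4]
196 304 335 [178 145  95] [ 233.6 -465.5] [ 233.7 -497.5]
stack top
2 274 372 [133  76  48] [ 376.2 -452.2] [ 376.3 -514.5]
22 275 371 [133  77  49] [ 365.1 -452.4] [ 365.2 -514.4]
42 275 369 [134  77  49] [ 353.6 -452. ] [ 353.8 -513.6]
62 276 369 [138  78  50] [ 341.8 -452.2] [ 342.  -514.2]
82 276 367 [86 53 38] [ 329.6 -451.7] [ 329.7 -513.4]
102 276 366 [86 53 38] [ 317.  -451.3] [ 317.1 -513.2]
tool 215.6092713344418 -480.5460348984304
```

The frame centre is +18 mm in gate y from the pattern's midline, and the axes are parallel. I'll descend and grip.

drive_tool:
  angular:
    - [0,0,0]
    - [0,0,0]
    - [0,0,0]
    - [0,0,0]
    - [0,0,0]
    - [0,0,0]
    - [0,0,0]
    - [0,0,0]
  delta_pos:
    - [-0.1,0.09,3]
    - [0,0,4]
    - [0,0,4]
    - [0,0,4]
    - [0,0,2]
    - [0,0,1]
    - [0,0,0]
    - [0,0,0]
  gripper: [5,5,5,5,5,5,5,5]

```text
time_s: 4.6
tool_pos: [0.5059, 0.152, 0.0257]
tool_rot: [179.9, -0.1, 82.6]
force: [0.7, -1.4, -0.4]
grip_width: 0.0502
grasp_force: 0.0
```

drive_tool:
  angular:
    - [0,0,0]
    - [0,0,0]
    - [0,0,0]
    - [0,0,0]
    - [0,0,0]
    - [0,0,0]
    - [0,0,0]
    - [0,0,0]
  delta_pos:
    - [0,0,0]
    - [0,0,0]
    - [0,0,0]
    - [0,0,0]
    - [0,0,0]
    - [0,0,0]
    - [0,0,0]
    - [0,0,0]
  gripper: [3,2.6,2.2,2,2,2,2,2]
  squeeze: 45

```text
time_s: 5.4
tool_pos: [0.5049, 0.1518, 0.025]
tool_rot: [180.0, -0.0, 82.6]
force: [-1.7, -1.0, 5.4]
grip_width: 0.0257
grasp_force: 45.0
```

drive_tool:
  angular:
    - [0,0,0]
    - [0,0,0]
    - [0,0,0]
    - [0,0,0]
    - [0,0,0]
    - [0,0,0]
    - [0,0,0]
    - [0,0,0]
    - [0,0,0]
    - [0,0,0]
    - [0,0,0]
  delta_pos:
    - [0,-0.2,0]
    - [0,-0.2,0]
    - [0,-0.2,0]
    - [0,-0.2,0]
    - [0,-0.2,0]
    - [0,-0.2,0]
    - [0,-0.2,0]
    - [0,-0.2,0]
    - [0,-0.2,0]
    - [0,0,0]
    - [0,0,0]
  gripper: [2,2,2,2,2,2,2,2,2,2,2]

```text
time_s: 6.5
tool_pos: [0.4873, 0.1542, 0.025]
tool_rot: [180.0, -0.0, 82.5]
force: [3.2, -0.6, 5.3]
grip_width: 0.0257
grasp_force: 45.0
```

Run:
```python
from h import *
o=telemetry.get_obs(); print(o['tool_pos'],o['tool_rot'],o['force'],o['wrist_torque'])
w=eyes.read_camera('wrist'); save(w,'w2.png'); np.save('w2.npy',w,allow_pickle=True)
c=eyes.read_camera('top'); np.save('t2.npy',c,allow_pickle=True)
```

```text
[0.48726811 0.15420607 0.02503648] [ 1.79959898e+02 -3.80819131e-02  8.25460015e+01] [ 3.21340277 -0.64465943  5.26732174] [-0.15106921 -0.81940472 -0.40087538]
```

View pics/w2.png

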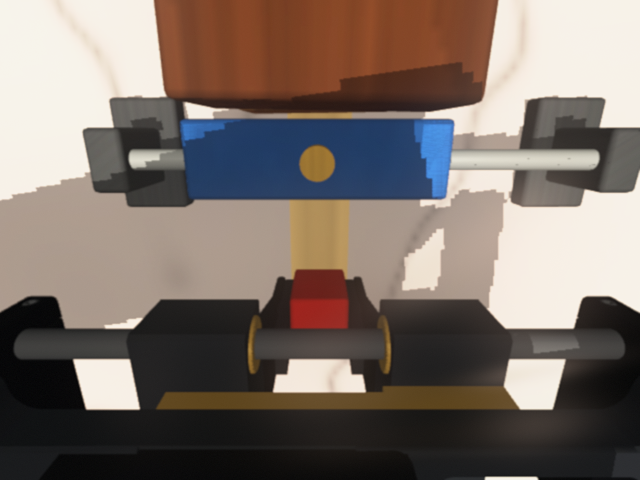

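The pattern is now nearly centred: the strip is at columns 291–349 and the frame at 182–452. I'll compute the remaining offset and yaw.

Run:
```python
from h import *
w=np.load('w2.npy',allow_pickle=True).item(); im=w['pixels']; hsv=cv2.cvtColor(im,cv2.COLOR_RGB2HSV); H,S,V=[hsv[...,i].astype(int) for i in range(3)]
a=np.radians(82.54); X=np.array([np.cos(a),np.sin(a)]); Y=np.array([-X[1],X[0]])
def g(px,z): 
    p=unproj(w,px,z)[:2]; return np.round([p@X*1e3,p@Y*1e3],1)
def edge(m,rows,z):
    for r in rows:
        c=np.where(m[r])[0]
        if len(c): A,B=g((c.min()-.5,r),z),g((c.max()+.5,r),z); print(r,c.min(),c.max()+1,A,B,'mid',(A[1]+B[1])/2)
blue=(S>110)&(H>95)&(H<125); blue[:,:170]=0; blue[:,470:]=0; blue[210:]=0
print('blue');edge(blue,range(124,200,10),.044)
pat=(H>12)&(H<32)&(S>70); pat[:,:270]=0; pat[:,370:]=0
print('pat');edge(pat,range(204,270,10),.006); print('pat behind'); edge(pat,range(112,119,2),.006)
br=(H<14)&(S>110); br[:,:130]=0; br[:,520:]=0
print('stack');edge(br,range(2,90,20),.102)
# frame front/rear edge tilt
for col in (210,250,290,350,390,430):
    r=np.where(blue[:,col])[0]; print(col,r.min(),r.max(),g((col,r.min()-.5),.044))
```

```text
blue
124 180 454 [ 301.3 -413.4] [ 301.4 -512.4] mid -462.9
134 181 453 [ 297.8 -413.4] [ 298.  -512.4] mid -462.9
144 182 452 [ 294.3 -413.3] [ 294.5 -512.5] mid -462.9
154 184 451 [ 290.8 -413.6] [ 290.9 -512.6] mid -463.1
164 185 450 [ 287.1 -413.6] [ 287.2 -512.6] mid -463.1
174 186 448 [ 283.4 -413.5] [ 283.5 -512.3] mid -462.9
184 187 447 [ 279.7 -413.4] [ 279.8 -512.4] mid -462.9
194 188 446 [ 275.8 -413.4] [ 275.9 -512.4] mid -462.9
pat
204 289 350 [ 263.9 -448.6] [ 263.9 -479.2] mid -463.9
214 290 350 [ 258.8 -449. ] [ 258.8 -479.3] mid -464.15
224 290 349 [ 253.5 -448.8] [ 253.5 -479. ] mid -463.9
234 290 349 [ 248.2 -448.7] [ 248.2 -479.1] mid -463.9
244 290 349 [ 242.7 -448.6] [ 242.8 -479.3] mid -463.95000000000005
254 290 349 [ 237.2 -448.4] [ 237.2 -479.4] mid -463.9
264 291 348 [ 231.5 -448.8] [ 231.6 -479.1] mid -463.95000000000005
pat behind
112 288 353 [ 307.2 -449.3] [ 307.3 -479.3] mid -464.3
114 287 352 [ 306.3 -448.8] [ 306.4 -478.9] mid -463.85
116 287 352 [ 305.5 -448.7] [ 305.5 -478.9] mid -463.79999999999995
118 288 351 [ 304.6 -449.2] [ 304.6 -478.5] mid -463.85
stack
2 155 497 [ 321.2 -434.1] [ 321.3 -495.7] mid -464.9
22 157 494 [ 318.1 -434. ] [ 318.2 -495.6] mid -464.8
42 159 491 [ 314.8 -433.9] [ 314.9 -495.6] mid -464.75
62 162 488 [ 311.5 -434. ] [ 311.6 -495.5] mid -464.75
82 164 485 [ 308.  -433.9] [ 308.1 -495.5] mid -464.7
210 120 198 [ 302.8 -424.6]
250 120 197 [ 302.9 -439. ]
290 120 197 [ 302.9 -453.4]
350 120 197 [ 302.9 -474.9]
390 120 197 [ 302.9 -489.3]
430 120 197 [ 303.  -503.7]
```

drive_tool:
  angular:
    - [0,0,0]
    - [0,0,0]
    - [0,0,0]
    - [0,0,0]
    - [0,0,0]
    - [0,0,0]
    - [0,0,0]
    - [0,0,0]
    - [0,0,0]
    - [0,0,0]
    - [0,0,0]
    - [0,0,0]
    - [0,0,0]
    - [0,0,0]
  delta_pos:
    - [-0.1,-0.1,0]
    - [-0.3,0,0]
    - [-0.4,0,0]
    - [-0.4,0,0]
    - [-0.4,0,0]
    - [-0.4,0,0]
    - [-0.4,0,0]
    - [-0.4,0,0]
    - [-0.4,0,0]
    - [-0.4,0,0]
    - [-0.4,0,0]
    - [-0.4,0,0]
    - [-0.4,0,0]
    - [0,0,0]
  gripper: [2,2,2,2,2,2,2,2,2,2,2,2,2,2]

```text
time_s: 8.0
tool_pos: [0.4787, 0.1107, 0.025]
tool_rot: [-179.9, -0.3, 82.8]
force: [2.1, 8.2, 6.9]
grip_width: 0.0259
grasp_force: 45.0
```

```bash
cat > look.py <<'E'
from h import *; import sys
o=telemetry.get_obs(); T=rot(o['tool_rot']); print(o['tool_pos'],o['tool_rot'],'F tool',T.T@o['force'])
w=eyes.read_camera('wrist'); save(w,sys.argv[1]); im=w['pixels']; hsv=cv2.cvtColor(im,cv2.COLOR_RGB2HSV); H,S,V=[hsv[...,i].astype(int) for i in range(3)]
a=np.radians(82.54); X=np.array([np.cos(a),np.sin(a)]); Y=np.array([-X[1],X[0]])
def edge(m,z,n):
    L=[]
    for r in range(0,270,6):
        c=np.where(m[r])[0]
        if len(c)>40:
            A,B=[unproj(w,(q,r),z)[:2]*1e3 for q in (c.min()-.5,c.max()+.5)]
            L.append((r,A@X,A@Y,B@Y,(A+B)@Y/2))
    print(n); print(np.round(L[::max(1,len(L)//8)],1))
blue=(S>110)&(H>95)&(H<125); edge(blue,.044,'blue')
pat=(H>12)&(H<32)&(S>70); pat[:,:200]=0; pat[:,440:]=0
if blue.any(): pat[:np.where(blue.sum(1)>100)[0].max()+2]=0
edge(pat,.006,'pat')
t=o['tool_pos'][:2]; print('tool gate x,y',t@X*1e3-288.9,t@Y*1e3)
E
python3 look.py w3.png
```

```text
[0.4787428  0.11074096 0.02503152] [-179.90960138   -0.25949461   82.78756258] F tool [ 8.39255272  1.00878666 -6.88221202]
blue
[[   0.   295.4 -413.  -512.1 -462.5]
 [   6.   293.7 -412.8 -512.3 -462.6]
 [  12.   292.  -412.9 -512.2 -462.6]
 [  18.   290.3 -413.4 -512.1 -462.8]
 [  24.   288.5 -413.5 -512.4 -463. ]
 [  30.   286.8 -413.6 -512.3 -463. ]
 [  36.   285.  -413.4 -512.2 -462.8]
 [  42.   283.2 -413.2 -512.5 -462.8]
 [  48.   281.4 -413.  -512.4 -462.7]
 [  54.   279.5 -413.1 -512.  -462.5]
 [  60.   277.7 -413.3 -512.2 -462.7]
 [  66.   275.8 -413.  -512.1 -462.6]
 [  72.   273.9 -413.9 -512.  -463. ]]
pat
[[  90.   272.4 -442.5 -477.6 -460.1]
 [ 108.   264.8 -444.6 -475.1 -459.9]
 [ 126.   256.9 -444.9 -475.4 -460.1]
 [ 144.   248.7 -445.2 -475.2 -460.2]
 [ 162.   240.3 -445.  -475.5 -460.2]
 [ 180.   231.7 -445.3 -475.7 -460.5]
 [ 198.   222.7 -445.1 -475.5 -460.3]
 [ 216.   213.5 -445.4 -475.8 -460.6]
 [ 234.   203.9 -445.2 -476.1 -460.6]
 [ 252.   194.1 -445.5 -475.9 -460.7]]
tool gate x,y -116.93929171237207 -460.31265265802074
```

drive_tool:
  angular:
    - [0,0,0.003]
    - [0,0,0.003]
    - [0,0,0]
    - [0,0,0]
  delta_pos:
    - [0,0.12,0]
    - [0,0.13,0]
    - [0,0,0]
    - [0,0,0]
  gripper: [2,2,2,2]

```text
time_s: 8.45
tool_pos: [0.4789, 0.1107, 0.025]
tool_rot: [-179.6, -0.2, 82.5]
force: [-5.3, 8.1, 16.5]
grip_width: 0.0254
grasp_force: 45.0
```

```bash
python3 look.py w4.png
```

```text
[0.47887482 0.11072221 0.02503075] [-179.6057978    -0.19146736   82.54461881] F tool [  7.36038752  -6.46028663 -16.38322985]
blue
[[   0.   295.6 -412.8 -512.  -462.4]
 [   6.   293.9 -412.9 -512.3 -462.6]
 [  12.   292.2 -413.  -512.2 -462.6]
 [  18.   290.5 -413.4 -512.4 -462.9]
 [  24.   288.8 -413.6 -512.3 -462.9]
 [  30.   287.  -413.7 -512.2 -463. ]
 [  36.   285.2 -413.5 -512.5 -463. ]
 [  42.   283.4 -413.6 -512.4 -463. ]
 [  48.   281.6 -413.3 -512.3 -462.8]
 [  54.   279.8 -413.1 -512.2 -462.7]
 [  60.   277.9 -413.2 -512.1 -462.7]
 [  66.   276.1 -413.4 -512.  -462.7]
 [  72.   274.2 -413.5 -511.6 -462.5]]
pat
[[  90.   272.5 -442.6 -477.6 -460.1]
 [ 108.   264.8 -444.6 -475.1 -459.9]
 [ 126.   256.9 -444.8 -475.3 -460.1]
 [ 144.   248.7 -445.1 -475.6 -460.3]
 [ 162.   240.3 -444.8 -475.3 -460.1]
 [ 180.   231.7 -445.1 -475.6 -460.3]
 [ 198.   222.7 -445.3 -475.8 -460.6]
 [ 216.   213.5 -445.1 -476.1 -460.6]
 [ 234.   203.9 -445.4 -475.8 -460.6]
 [ 252.   194.1 -445.6 -476.1 -460.8]]
tool gate x,y -116.94073779647297 -460.4459962339077
```

View pics/w4.png

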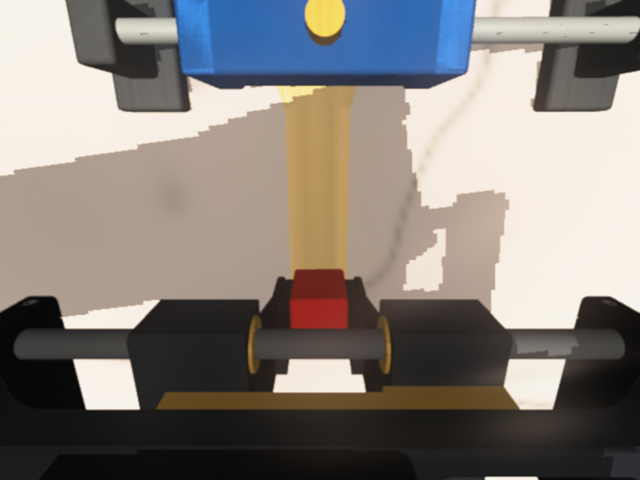

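The pattern didn't follow: the lateral force is 6.5 N and the downward press 16 N, so bench friction is holding it. I'll relieve the press slightly.

drive_tool:
  angular:
    - [0,0,0]
    - [0,0,0]
  delta_pos:
    - [0,0,-0.04]
    - [0,0,0]
  gripper: [2,2]

```text
time_s: 8.7
tool_pos: [0.4789, 0.1107, 0.025]
tool_rot: [-179.6, -0.2, 82.5]
force: [-3.9, 7.8, 11.9]
grip_width: 0.0256
grasp_force: 45.0
```

drive_tool:
  angular:
    - [0,0,0]
    - [0,0,0]
  delta_pos:
    - [0,0,-0.04]
    - [0,0,0]
  gripper: [2,2]

```text
time_s: 8.9
tool_pos: [0.4789, 0.1106, 0.0251]
tool_rot: [-179.6, -0.2, 82.5]
force: [-2.9, 8.4, 7.6]
grip_width: 0.0257
grasp_force: 45.0
```

```bash
python3 look.py w5.png|tail -12; python3 look.py w5.png|head -1
```

```text
pat
[[  90.   272.4 -442.6 -477.7 -460.1]
 [ 108.   264.7 -444.7 -475.1 -459.9]
 [ 126.   256.8 -444.9 -475.4 -460.1]
 [ 144.   248.7 -445.1 -475.6 -460.4]
 [ 162.   240.3 -444.9 -475.4 -460.1]
 [ 180.   231.6 -445.1 -475.6 -460.4]
 [ 198.   222.6 -445.4 -475.8 -460.6]
 [ 216.   213.4 -445.1 -476.1 -460.6]
 [ 234.   203.9 -445.4 -475.8 -460.6]
 [ 252.   194.  -445.7 -476.1 -460.9]]
tool gate x,y -117.0453319924589 -460.479331362327
[0.47891258 0.11061658 0.0250488 ] [-1.79641669e+02 -1.72807180e-01  8.25445581e+01] F tool [ 8.124285   -3.44239349 -8.51017503]
```

drive_tool:
  angular:
    - [0,0,0]
    - [0,0,0]
    - [0,0,0]
    - [0,0,0]
    - [0,0,0]
    - [0,0,0]
  delta_pos:
    - [0,0,-0.06]
    - [-0.2,0,0]
    - [-0.2,0,0]
    - [-0.2,0,0]
    - [-0.2,0,0]
    - [0,0,0]
  gripper: [2,2,2,2,2,2]

```text
time_s: 9.6
tool_pos: [0.4785, 0.1014, 0.0251]
tool_rot: [-179.7, -0.1, 82.4]
force: [-0.2, 6.5, 1.4]
grip_width: 0.026
grasp_force: 45.0
```

```bash
python3 look.py w6.png
```

```text
[0.47848014 0.10136463 0.02505052] [-1.79732949e+02 -1.14323460e-01  8.24384410e+01] F tool [ 6.45978565 -1.05065003 -1.43076203]
blue
[[   0.   286.4 -413.5 -512.4 -463. ]
 [   6.   284.7 -413.7 -512.3 -463. ]
 [  12.   283.  -413.4 -512.5 -463. ]
 [  18.   281.3 -413.2 -512.4 -462.8]
 [  24.   279.5 -413.3 -512.3 -462.8]
 [  30.   277.8 -413.1 -512.2 -462.6]
 [  36.   276.  -413.2 -512.1 -462.6]
 [  42.   274.2 -413.3 -511.7 -462.5]]
pat
[[  66.   273.  -440.9 -482.4 -461.6]
 [  90.   263.2 -444.1 -479.1 -461.6]
 [ 114.   252.9 -446.  -476.7 -461.4]
 [ 138.   242.2 -446.2 -476.5 -461.3]
 [ 162.   231.1 -446.3 -476.8 -461.6]
 [ 186.   219.4 -446.5 -477.1 -461.8]
 [ 210.   207.3 -446.6 -476.9 -461.8]
 [ 234.   194.7 -446.3 -477.2 -461.8]
 [ 258.   181.4 -446.4 -477.  -461.7]]
tool gate x,y -126.27035038045395 -461.2695831073781
```

drive_tool:
  angular:
    - [0,0,0]
    - [0,0,0]
    - [0,0,0]
    - [0,0,0]
    - [0,0,0]
  delta_pos:
    - [-0.15,0.04,0]
    - [-0.15,0.04,0]
    - [-0.15,0.03,0]
    - [-0.15,0.0,0]
    - [0,0,0]
  gripper: [2,2,2,2,2]

```text
time_s: 10.15
tool_pos: [0.4787, 0.0956, 0.025]
tool_rot: [-179.7, -0.1, 82.5]
force: [-0.1, 6.5, 0.9]
grip_width: 0.0258
grasp_force: 45.0
```

```bash
python3 look.py w7.png
```

```text
[0.47868687 0.09564384 0.02504726] [-1.79721685e+02 -1.32404006e-01  8.24602541e+01] F tool [ 6.40425516 -0.92644198 -0.92987264]
blue
[[   0.   280.7 -413.1 -512.3 -462.7]
 [   6.   279.  -413.2 -512.2 -462.7]
 [  12.   277.3 -413.  -512.5 -462.7]
 [  18.   275.6 -413.1 -512.  -462.6]
 [  24.   273.8 -413.5 -511.6 -462.6]]
pat
[[  48.   274.5 -438.6 -485.2 -461.9]
 [  72.   264.9 -442.1 -482.  -462.1]
 [  96.   255.  -445.8 -479.2 -462.5]
 [ 120.   244.6 -446.9 -477.7 -462.3]
 [ 144.   233.8 -447.  -477.5 -462.3]
 [ 168.   222.5 -447.2 -477.8 -462.5]
 [ 192.   210.8 -447.3 -477.6 -462.5]
 [ 216.   198.6 -447.5 -477.9 -462.7]
 [ 240.   185.7 -447.7 -477.7 -462.7]
 [ 264.   172.4 -447.3 -478.1 -462.7]]
tool gate x,y -131.91588637395463 -462.21732250783907
```

drive_tool:
  angular:
    - [0,0,0.003]
    - [0,0,0.003]
    - [0,0,0]
    - [0,0,0]
  delta_pos:
    - [-0.1,0.01,0]
    - [-0.1,0.0,0]
    - [-0.1,0,0]
    - [0,0,0]
  gripper: [2,2,2,2]

```text
time_s: 10.6
tool_pos: [0.4784, 0.0913, 0.0251]
tool_rot: [-179.7, -0.0, 82.1]
force: [-0.5, 4.9, 2.9]
grip_width: 0.0258
grasp_force: 45.0
```

```bash
python3 look.py w8.png
```

```text
[0.47840857 0.09127077 0.02507559] [-1.79718853e+02 -2.79195619e-02  8.20765820e+01] F tool [ 4.75255862 -1.15480627 -2.86228474]
blue
[[   0.   276.7 -413.3 -512.4 -462.9]
 [   6.   275.  -413.1 -511.9 -462.5]
 [  12.   273.2 -414.2 -449.5 -431.8]]
pat
[[  36.   274.9 -438.2 -487.8 -463. ]
 [  60.   265.5 -442.  -484.6 -463.3]
 [  84.   255.7 -445.2 -481.8 -463.5]
 [ 108.   245.5 -447.9 -478.4 -463.2]
 [ 132.   234.9 -448.  -478.6 -463.3]
 [ 156.   223.9 -448.1 -478.4 -463.2]
 [ 180.   212.4 -447.7 -478.6 -463.1]
 [ 204.   200.4 -447.7 -478.3 -463. ]
 [ 228.   187.9 -447.8 -478.6 -463.2]
 [ 252.   174.8 -447.9 -478.3 -463.1]]
tool gate x,y -136.2880718882139 -462.5091444146098
```

drive_tool:
  angular:
    - [0,0,0]
    - [0,0,0]
    - [0,0,0]
    - [0,0,0]
    - [0,0,0]
  delta_pos:
    - [-0.1,-0.03,0]
    - [-0.1,0.0,0]
    - [-0.1,0,0]
    - [-0.1,0,0]
    - [-0.1,0,0]
  gripper: [2,2,2,2,2]

```text
time_s: 11.15
tool_pos: [0.479, 0.0841, 0.0254]
tool_rot: [-179.9, 0.0, 81.9]
force: [-2.7, 2.0, -1.6]
grip_width: 0.0258
grasp_force: 45.1
```

drive_tool:
  angular:
    - [0,0,0]
    - [0,0,0]
    - [0,0,0]
    - [0,0,0]
    - [0,0,0]
  delta_pos:
    - [-0.1,0,0]
    - [-0.1,0.0,0]
    - [-0.1,0,0]
    - [-0.1,0,0]
    - [-0.1,0,0]
  gripper: [2,2,2,2,2]

```text
time_s: 11.65
tool_pos: [0.4789, 0.0793, 0.0258]
tool_rot: [-179.9, 0.0, 81.9]
force: [-3.3, 4.0, -1.2]
grip_width: 0.0257
grasp_force: 45.2
```

```bash
python3 look.py w9.png
```

```text
[0.47890481 0.07934817 0.02576625] [-1.79948430e+02  1.40108096e-02  8.19022321e+01] F tool [ 3.50498695 -3.81901927  1.16400054]
blue
[]Traceback (most recent call last):
  File "look.py", line 15, in <module>
    if blue.any(): pat[:np.where(blue.sum(1)>100)[0].max()+2]=0
                        ~~~~~~~~~~~~~~~~~~~~~~~~~~~~~~~~^^
    return umr_maximum(a, axis, None, out, keepdims, initial, where)
ValueError: zero-size array to reduction operation maximum which has no identity
```

```bash
sed -i 's/^if blue.any.*/pat[:int(np.array(proj(w,(.4966+.0,.2234-.0,.044)))[1]+0)+0 if 0 else 30]=0/' look.py; python3 look.py w10.png | tail -14
```

```text
[0.47889371 0.07911011 0.02576542] [-1.79945947e+02  2.09430790e-02  8.18845920e+01] F tool [ 2.17858624 -4.4283658   1.52701259]
blue
[]
pat
[[  30.   265.4 -439.  -489.9 -464.5]
 [  60.   253.7 -443.2 -486.3 -464.7]
 [  90.   241.3 -447.  -482.6 -464.8]
 [ 120.   228.4 -449.7 -480.1 -464.9]
 [ 150.   214.8 -449.6 -480.3 -464.9]
 [ 180.   200.4 -449.5 -480.5 -465. ]
 [ 210.   185.3 -449.9 -480.3 -465.1]
 [ 240.   169.3 -449.8 -480.5 -465.1]]
tool gate x,y -148.28280897037055 -464.56904690710485
```

View pics/w10.png

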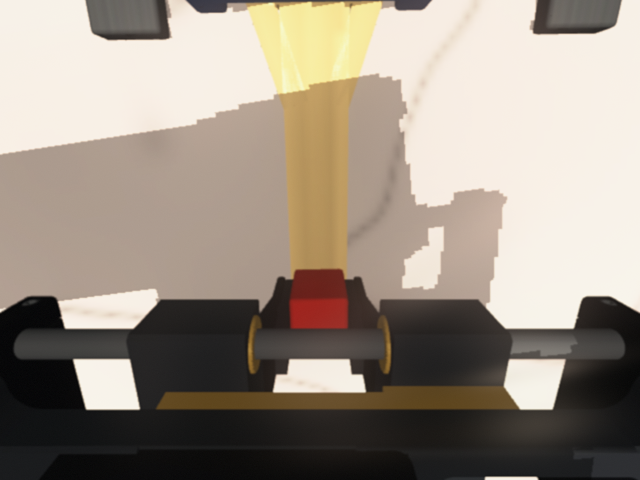

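The pattern has drifted to y -465.1, against the tunnel frame at -462.7, and touches lightly (~4 N). I'll ease it back.

drive_tool:
  angular:
    - [0,0,0]
    - [0,0,0.002]
    - [0,0,0.003]
    - [0,0,0]
  delta_pos:
    - [0,-0.08,0]
    - [0,-0.08,0]
    - [0,-0.07,0]
    - [0,0,0]
  gripper: [2,2,2,2]

```text
time_s: 12.15
tool_pos: [0.4772, 0.0793, 0.026]
tool_rot: [180.0, 0.0, 81.5]
force: [-3.6, 1.8, -1.8]
grip_width: 0.0253
grasp_force: 45.1
```

```bash
python3 look.py w11.png
```

```text
[0.4772466  0.07927495 0.02598693] [1.79976707e+02 1.40127380e-02 8.15427687e+01] F tool [ 1.2091843  -3.82898694  1.81943628]
blue
[]
pat
[[  30.   265.6 -438.6 -489.5 -464. ]
 [  60.   253.8 -442.6 -485.8 -464.2]
 [  90.   241.4 -446.9 -482.  -464.5]
 [ 120.   228.4 -448.5 -479.4 -464. ]
 [ 150.   214.8 -448.8 -479.1 -464. ]
 [ 180.   200.4 -448.7 -479.3 -464. ]
 [ 210.   185.3 -448.5 -479.4 -464. ]
 [ 240.   169.3 -448.3 -479.1 -463.7]]
tool gate x,y -148.3332183339283 -462.91447478578755
```

drive_tool:
  angular:
    - [0,0,-0.003]
    - [0,0,-0.003]
    - [0,0,0]
    - [0,0,0]
  delta_pos:
    - [0,-0.05,0]
    - [0,-0.05,0]
    - [0,0,0]
    - [0,0,0]
  gripper: [2,2,2,2]

```text
time_s: 12.6
tool_pos: [0.4769, 0.0794, 0.0262]
tool_rot: [179.9, -0.0, 81.9]
force: [0.7, -0.0, -2.2]
grip_width: 0.026
grasp_force: 45.0
```

```bash
python3 look.py w12.png
```

```text
[0.47694628 0.07937753 0.02624223] [ 1.79909945e+02 -9.58968039e-03  8.18572330e+01] F tool [0.08501674 0.7288124  2.23338031]
blue
[]
pat
[[  30.   265.5 -438.9 -489.9 -464.4]
 [  60.   253.7 -442.6 -485.9 -464.2]
 [  90.   241.4 -446.5 -482.1 -464.3]
 [ 120.   228.4 -448.7 -479.2 -463.9]
 [ 150.   214.7 -448.6 -479.4 -464. ]
 [ 180.   200.4 -448.5 -479.2 -463.8]
 [ 210.   185.2 -448.4 -478.9 -463.7]
 [ 240.   169.2 -448.3 -479.2 -463.8]]
tool gate x,y -148.27049557179342 -462.6033826242265
```

drive_tool:
  angular:
    - [0,0,-0.003]
    - [0,0,-0.003]
    - [0,0,0]
    - [0,0,0]
    - [0,0,0]
  delta_pos:
    - [0,-0.05,0]
    - [-0.05,-0.05,0]
    - [-0.1,0,0]
    - [-0.1,0,0]
    - [0,0,0]
  gripper: [2,2,2,2,2]

```text
time_s: 13.15
tool_pos: [0.4747, 0.0774, 0.026]
tool_rot: [-180.0, -0.0, 82.3]
force: [0.8, -0.3, -1.8]
grip_width: 0.0259
grasp_force: 45.0
```

```bash
python3 look.py w13.png
```

```text
[0.47474151 0.07744154 0.02599012] [-1.79996200e+02 -8.63426035e-03  8.22689403e+01] F tool [-0.20575906  0.82923255  1.82747538]
blue
[]
pat
[[  30.   263.1 -436.  -487.4 -461.7]
 [  60.   251.4 -439.8 -483.1 -461.4]
 [  90.   239.  -443.8 -479.4 -461.6]
 [ 120.   226.1 -446.1 -476.5 -461.3]
 [ 150.   212.4 -446.1 -476.9 -461.5]
 [ 180.   198.1 -446.1 -476.7 -461.4]
 [ 210.   182.9 -446.2 -476.6 -461.4]
 [ 240.   166.9 -446.2 -477.  -461.6]]
tool gate x,y -150.4763526506374 -460.66863070169757
```

drive_tool:
  angular:
    - [0,0,0]
    - [0,0,0]
    - [0,0,0]
    - [0,0,0]
    - [0,0,0]
    - [0,0,0]
  delta_pos:
    - [-0.05,0.05,0]
    - [-0.1,0.05,0]
    - [-0.1,0,0]
    - [-0.1,0,0]
    - [-0.1,0,0]
    - [0,0,0]
  gripper: [2,2,2,2,2,2]

```text
time_s: 13.8
tool_pos: [0.4752, 0.0726, 0.026]
tool_rot: [180.0, 0.0, 82.2]
force: [0.3, 0.6, -0.4]
grip_width: 0.026
grasp_force: 45.0
```

```bash
python3 look.py w14.png
```

```text
[0.47519428 0.07255319 0.02596532] [1.79996921e+02 7.57156794e-03 8.22453210e+01] F tool [0.63196208 0.17865745 0.44633438]
blue
[]
pat
[[  30.   258.3 -437.2 -488.1 -462.6]
 [  60.   246.6 -440.9 -484.2 -462.6]
 [  90.   234.2 -444.9 -480.5 -462.7]
 [ 120.   221.3 -447.2 -477.7 -462.4]
 [ 150.   207.7 -447.2 -478.  -462.6]
 [ 180.   193.3 -447.2 -477.8 -462.5]
 [ 210.   178.2 -447.3 -477.7 -462.5]
 [ 240.   162.2 -447.3 -478.1 -462.7]]
tool gate x,y -155.26454495126958 -461.7522428830437
```

Centred at -462.6, parallel, with forces near zero. I'll keep drawing.

drive_tool:
  angular:
    - [0,0,0]
    - [0,0,0]
    - [0,0,0]
    - [0,0,0]
    - [0,0,0]
    - [0,0,0]
  delta_pos:
    - [-0.2,0,0]
    - [-0.2,0,0]
    - [-0.2,0,0]
    - [-0.2,0,0]
    - [-0.2,0,0]
    - [0,0,0]
  gripper: [2,2,2,2,2,2]

```text
time_s: 14.45
tool_pos: [0.474, 0.0625, 0.0261]
tool_rot: [180.0, -0.0, 82.2]
force: [0.0, 0.3, -1.0]
grip_width: 0.026
grasp_force: 45.0
```

```bash
python3 look.py w15.png
```

```text
[0.47401601 0.06250437 0.02611944] [ 1.79978179e+02 -4.63993679e-03  8.22272658e+01] F tool [ 0.30412786 -0.01663989  0.98974969]
blue
[]
pat
[[  30.   248.2 -437.3 -488.3 -462.8]
 [  60.   236.5 -441.1 -484.4 -462.7]
 [  90.   224.1 -445.1 -480.7 -462.9]
 [ 120.   211.2 -447.4 -477.9 -462.6]
 [ 150.   197.5 -447.4 -478.2 -462.8]
 [ 180.   183.2 -447.4 -478.  -462.7]
 [ 210.   168.  -447.4 -477.9 -462.6]
 [ 240.   152.  -447.4 -477.7 -462.6]]
tool gate x,y -165.3812854088426 -461.888625453269
```

drive_tool:
  angular:
    - [0,0,0]
    - [0,0,0]
    - [0,0,0]
    - [0,0,0]
    - [0,0,0]
    - [0,0,0]
    - [0,0,0]
    - [0,0,0]
    - [0,0,0]
    - [0,0,0]
  delta_pos:
    - [-0.2,0,0]
    - [-0.2,0,0]
    - [-0.2,0,0]
    - [-0.2,0,0]
    - [-0.2,0,0]
    - [-0.2,0,0]
    - [-0.2,0,0]
    - [-0.2,0,0]
    - [-0.2,0,0]
    - [-0.2,0,0]
  gripper: [2,2,2,2,2,2,2,2,2,2]

```text
time_s: 15.5
tool_pos: [0.4712, 0.043, 0.026]
tool_rot: [180.0, -0.0, 82.3]
force: [0.1, 0.7, -1.2]
grip_width: 0.0259
grasp_force: 45.0
```

drive_tool:
  angular:
    - [0,0,0]
    - [0,0,0]
    - [0,0,0]
    - [0,0,0]
    - [0,0,0]
    - [0,0,0]
    - [0,0,0]
    - [0,0,0]
    - [0,0,0]
    - [0,0,0]
    - [0,0,0]
    - [0,0,0]
  delta_pos:
    - [-0.3,0,0]
    - [-0.3,0,0]
    - [-0.3,0,0]
    - [-0.3,0,0]
    - [-0.3,0,0]
    - [-0.3,0,0]
    - [-0.3,0,0]
    - [-0.3,0,0]
    - [-0.3,0,0]
    - [-0.3,0,0]
    - [0,0,0]
    - [0,0,0]
  gripper: [2,2,2,2,2,2,2,2,2,2,2,2]

```text
time_s: 16.7
tool_pos: [0.4672, 0.0134, 0.026]
tool_rot: [180.0, -0.0, 82.3]
force: [-0.8, 0.0, -0.9]
grip_width: 0.0258
grasp_force: 45.0
```

```bash
python3 look.py w16.png | sed -n 1p
python3 - <<'E'
from h import *
c=eyes.read_camera('top'); save(c,'t3.png',(120,200,580,400),1.7)
s=eyes.read_camera('scene'); save(s,'s3.png',(360,200,500,310),4.5)
E
```

```text
[0.46717489 0.01343317 0.0259831 ] [ 1.79992693e+02 -1.03976152e-02  8.22594757e+01] F tool [-0.1101503 -0.8346174  0.8670049]
```

View pics/s3.png

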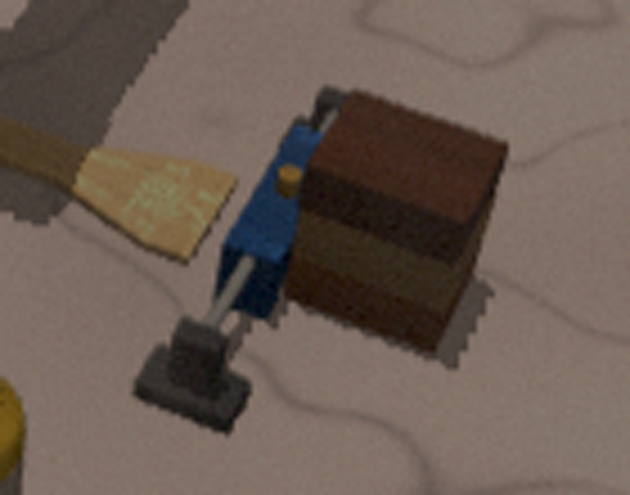

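View pics/t3.png

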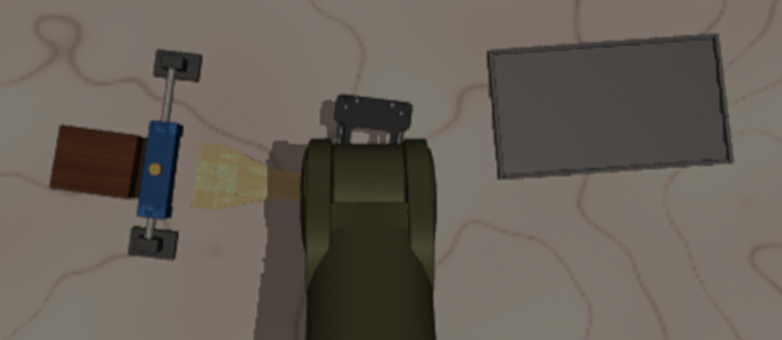

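The pattern is clear of the gate. The stack stands squarely on the bench behind it, and the tray corners in the crop are at (488,52), (717,35), (732,161) and (500,178). Next I lift and carry it to the tray.

drive_tool:
  angular:
    - [0,0,0]
    - [0,0,0]
    - [0,0,0]
    - [0,0,0]
    - [0,0,0]
  delta_pos:
    - [0,0,0]
    - [0,0,-1]
    - [0,0,-2]
    - [0,0,-2]
    - [0,0,0]
  gripper: [2,2,2,2,2]
  squeeze: 60

```text
time_s: 17.35
tool_pos: [0.4696, 0.0137, 0.079]
tool_rot: [179.7, -0.1, 82.3]
force: [0.3, 0.9, -1.4]
grip_width: 0.0255
grasp_force: 60.0
```

drive_tool:
  angular:
    - [0,0,0]
    - [0,0,0]
    - [0,0,0]
    - [0,0,0]
    - [0,0,0]
    - [0,0,0]
    - [0,0,0]
    - [0,0,0]
    - [0,0,0]
    - [0,0,0]
    - [0,0,0]
    - [0,0,0]
    - [0,0,0]
    - [0,0,0]
    - [0,0,0]
    - [0,0,0]
    - [0,0,0]
    - [0,0,0]
  delta_pos:
    - [-1,0.4,0]
    - [-2,0.8,0]
    - [-2,0.8,0]
    - [-2,0.8,0]
    - [-2,0.8,0]
    - [-2,0.8,0]
    - [-2,0.8,0]
    - [-2,0.8,0]
    - [-2,0.9,0]
    - [-2,0.9,0]
    - [-2,0.9,0]
    - [-2,0.9,0]
    - [-2,0.9,0]
    - [-2,0.9,0]
    - [-2,0.9,0]
    - [-2,0.9,0]
    - [-2,0.8,0]
    - [0,0,0]
  gripper: [2,2,2,2,2,2,2,2,2,2,2,2,2,2,2,2,2,2]

```text
time_s: 19.15
tool_pos: [0.5596, -0.337, 0.0747]
tool_rot: [-179.9, 0.2, 82.0]
force: [-1.1, -0.3, -0.6]
grip_width: 0.0254
grasp_force: 60.0
```

drive_tool:
  angular:
    - [0,0,-0.045]
    - [0,0,-0.05]
    - [0,0,-0.05]
    - [0,0,-0.04]
    - [0,0,0]
    - [0,0,0]
  delta_pos:
    - [0,0,0]
    - [0,0,0]
    - [0,0,0]
    - [0,0,0]
    - [0,0,0]
    - [0,0,0]
  gripper: [2,2,2,2,2,2]

```text
time_s: 19.75
tool_pos: [0.5609, -0.3319, 0.0752]
tool_rot: [-179.9, -0.0, 92.8]
force: [-1.3, 0.4, -0.6]
grip_width: 0.0257
grasp_force: 60.0
```

Run:
```python
from h import *
c=eyes.read_camera('wrist'); save(c,'w17.png')
```

```text
(no output)
```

View pics/w17.png

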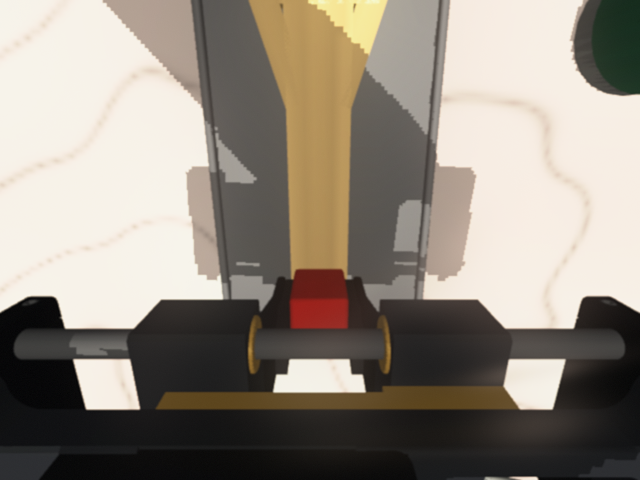

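The pattern is centred over the tray and parallel to its walls (columns 205–440, strip at 320). I'll lower it.

drive_tool:
  angular:
    - [0,0,0]
    - [0,0,0]
    - [0,0,0]
    - [0,0,0]
    - [0,0,0]
    - [0,0,0]
  delta_pos:
    - [0,0,1.5]
    - [0,0,1.5]
    - [0,0,0.8]
    - [0,0,0.3]
    - [0,0,0.2]
    - [0,0,0]
  gripper: [2,2,2,2,2,2]

```text
time_s: 20.4
tool_pos: [0.5615, -0.3325, 0.0328]
tool_rot: [180.0, 0.0, 92.9]
force: [-0.3, -0.8, -0.8]
grip_width: 0.0256
grasp_force: 60.0
```

Run:
```python
from h import *
c=eyes.read_camera('top'); hsv=cv2.cvtColor(c['pixels'],cv2.COLOR_RGB2HSV)
m=(hsv[...,0]>14)&(hsv[...,0]<32)&(hsv[...,1]>100); m[:210]=0; m[310:]=0; m[:,:400]=0;m[:,560:]=0
p=np.argwhere(m)
if len(p):
    x0=p[p[:,1].argmin()][::-1]; x1=p[p[:,1].argmax()][::-1]; print(len(p),unproj(c,x0,.011),unproj(c,x1,.011))
save(c,'t4.png',(380,200,580,330),3.5)
```

```text
2384 [ 0.58499339 -0.15861886  0.011     ] [ 0.62217321 -0.40559118  0.011     ]
```

drive_tool:
  angular:
    - [0,0,0]
    - [0,0,0]
    - [0,0,0]
    - [0,0,0]
    - [0,0,0]
    - [0,0,0]
  delta_pos:
    - [0,0,0.1]
    - [0,0,0.06]
    - [0,0,0]
    - [0,0,0]
    - [0,0,0]
    - [0,0,0]
  gripper: [2,2,3,4,5,5]
  squeeze: 10

```text
time_s: 21.05
tool_pos: [0.5615, -0.3324, 0.0315]
tool_rot: [180.0, -0.0, 92.9]
force: [-0.8, -0.5, -0.3]
grip_width: 0.0451
grasp_force: 0.0
```

drive_tool:
  angular:
    - [0,0,0]
    - [0,0,0]
    - [0,0,0]
    - [0,0,0]
    - [0,0,0]
    - [0,0,0]
    - [0,0,0]
    - [0,0,0]
    - [0,0,0]
    - [0,0,0]
    - [0,0,0]
  delta_pos:
    - [0,0,-1]
    - [0,0,-2]
    - [0,0,-3]
    - [0,0,-4]
    - [0,0,-4]
    - [-3,0,-3]
    - [-3,0,0]
    - [-3,0,0]
    - [-3,0,0]
    - [0,0,0]
    - [0,0,0]
  gripper: [5,5,5,5,5,5,5,5,5,5,5]

```text
time_s: 22.15
tool_pos: [0.5668, -0.453, 0.2016]
tool_rot: [-180.0, -0.0, 92.8]
force: [-1.1, 0.6, 0.6]
grip_width: 0.0499
grasp_force: 0.0
```

Run:
```python
from h import *
c=eyes.read_camera('scene'); a=c['pixels'][160:330,150:500,::-1]
cv2.imwrite('pics/end.png',cv2.resize(a,None,fx=2.2,fy=2.2))
t=eyes.read_camera('top'); hsv=cv2.cvtColor(t['pixels'],cv2.COLOR_RGB2HSV)
H,S=hsv[...,0],hsv[...,1]; m=(S>120)&((H<6)|(H>174)); m[:210]=0;m[310:]=0;m[:,:400]=0;m[:,560:]=0
p=np.argwhere(m); print(len(p)); 
if len(p): print('handle',unproj(t,p.mean(0)[::-1],.045))
m=(H>14)&(H<32)&(S>80); m[:210]=0; m[310:]=0; m[:,:400]=0;m[:,560:]=0
q=np.argwhere(m)[:,::-1]; print('rear',unproj(t,(q[:,0].min(),np.median(q[q[:,0]<q[:,0].min()+3][:,1])),.011),'front',unproj(t,(q[:,0].max(),np.median(q[q[:,0]>q[:,0].max()-3][:,1])),.011))
```

```text
277
handle [ 0.56112183 -0.32843967  0.045     ]
rear [ 0.57036668 -0.15263073  0.011     ] front [ 0.54755226 -0.35198603  0.011     ]
```

View pics/end.png

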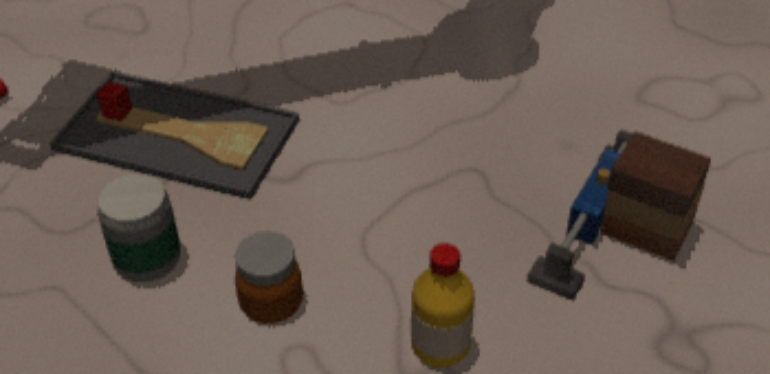

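The pattern lies flat inside the tray, the stack stands behind the gate, and the containers haven't moved. Handing in.

```bash
python3 -c "
from cell import env; print(env.sign_off())"
```

```text
the job is handed in; nothing more can be done
None
```

The pattern lies flat in the grey tray and the three blocks stand stacked on the bench behind the gate; I handed the job in at about 22 s of the 66 s, and `sign_off()` returned no verdict. The pattern did brush the tunnel wall while being drawn: sideways force at the wrist read about 4 N, but I never measured the gate contact force itself.

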